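# Set the tube tester's sleeve and hold a tube down in its sprung ring

### The job

On the tube tester, turn the knurled sleeve round to the click at number 4. Then take the fat round-bulbed vacuum tube off the bench, set it upright, base down, in the tester's sprung ring, press it straight down until the ring is at the bottom of its travel, and finish while still holding it pressed down there: do not let go. Do not push the ring down before the sleeve is at 4, leave the sleeve at 4, and leave the other things on the bench where they are.

Things in the scene. Friction and masses are not known exactly. Their poses are not given: they have to be found in the camera images.
- sleeve_grip (a point): On the axis of the tester's knurled dark steel sleeve, at the height to grip it, 73 mm above the bench. Upright cylinder, 42 mm diameter, at the tester's right-hand end, free all round; top 17 mm above this point, the flat deck 28 mm below it, a 48 mm flange on its lowest 7 mm. A white line on top and a mark on the flange point at the scale. Turns with the sleeve.
- sleeve (a joint): Turn of the sleeve, rad, growing clockwise seen from above. Numbers 0 to 6 on the white plate round it, one click (20 deg, 0.349 rad) apart: n is at 0.349 n, so 4 at 1.396; in the tester's frame n lies 60 - 20 n degrees anticlockwise of +x. Starts between 0 and 2.5 clicks. Turning takes under 0.2 N m; let go, a light detent pulls it to the nearest number.
- tester: The tube tester, a grey instrument box fixed to the bench: 130 mm (x) by 240 mm (y), flat deck 45 mm above the bench. Origin: centre of its underside on the bench. Its -x face with two brass jacks looks roughly to the robot. Sleeve axis at (-12, -70) mm, ring axis at (0, +70) mm in its x, y.
- ring_seat (a point): Centre of the top face of the sprung steel ring, 95 mm above the bench when up; moves with it. Level, 54 mm outside, 41 mm inside, 8 mm thick, on three sprung rods within its outline; outside that only a 3 mm high, 66 mm disc on the deck. The tube's base goes through and the bulb's shoulder rests on it, the tube's underside then 27 mm below this point.
- cradle_ring (a joint): How far the ring is pressed down, m: 0 up, 0.015 at the bottom stop. The spring takes about 5 N to start it and about 14 N to hold it at the bottom; there is no latch, it comes back up when not pressed.
- tube_mid (a point): The tube to use, fattest of three upright round things on the right: point on its axis, half-way up, 42 mm above its underside; z up. Clear glass bulb 54 mm in diameter, straight from 34 to 66 mm above the underside, domed top at 84; below, a shoulder (34 to 22) narrows to a white base, 32 mm diameter, 22 tall. 0.07 to 0.14 kg. Yaw is free. Neighbours at least 80 mm off, axis to axis.
- slim_tube_mid (a point): Bystander: a slim straight glass tube, 32 mm wide at its white base, 90 mm tall, standing; point half-way up. Changes places with the capacitor and the fat tube.
- capacitor_center (a point): Bystander: a plain aluminium capacitor can, 40 mm in diameter, 60 mm tall, standing; point at its centre.
- screwdriver: Bystander: screwdriver, 180 mm long, black handle, lying across the bench beyond the tester.
- jar: Bystander: glass jar with black cap, 60 mm in diameter and tall, on the left; origin at its underside.
- reel: Bystander: a reel, 60 mm in diameter, 40 mm tall, standing on its flange on the left; origin at its underside.
Mind the look-alikes: they are no part of the job. Leave any green, purple or turquoise look-alike of the part that bears tube_mid alone.

How it is judged:
By the outcome, as a careful person would: the job done as asked, in the order asked, and still so for the second after the job is handed in, while the arm keeps its last pose, push and grip.
It also fails if it takes over 51 s, if anything falls off the work surface, if the arm or the gripper's body presses on something with over 40 N, if the wrist force passes 120 N, or if a joint passes its speed limit or range.

### The arm

A 6-joint arm with a two-finger parallel gripper is mounted at the origin on the work surface. World frame = base frame: x ahead of the robot, y to its left, z up, the work surface at z = 0. Lengths are in m, angles in rad, forces in N, time in s.
With the tool pointing down it reaches from about 0.35 to 0.85 m from the base axis. Payload 8.1 kg.
Tool frame: the origin (TCP) lies at the very end of the fingers, on their centre line; the grasp point (between the pads) lies 19 mm behind it; y points along the fingers, z is the direction in which the jaws open and shut, and the axes are right-handed (so a half turn about y gives the same grasp; the last joint's range is limited). The gripper opens to 93 mm and grips with 3 to 60 N. Pads are 15 mm wide; open, the fingers measure 128 mm over their backs; the gripper's body (75 mm by 188 mm) begins 65 mm behind the grasp point.
Start: joints at [1.126, 0.13, 1.488, -0, 1.523, -0.085], TCP at [0.211, 0.562, 0.219] pointing down, gripper open.
Joint ranges: [-2.96, 2.96], [-0.89, 2.26], [0.02, 2.5], [-1.34, 4.48], [0, 2.73], [-2.66, 2.66]. Speed limits (rad/s): [2.39, 2.39, 2.79, 3.14, 3.14, 3.14].

### API

Orientations are given as a unit quaternion [x, y, z, w].
In Python, from bench import r, snapshot, finder gives the robot as it stands.
- The arm moves only by the tool servo_tool, never from a script. Its argument "series" is a list that holds one entry, the list of rows, each a list of 5 numbers: the shift along the tool's x, y, z in mm, then the turn about the tool's y in rad, then the finger opening in mm, from 0 to 93. In form: [[[tx, ty, tz, roll, jaw], ...]]. A call has 1 to 10 rows; each row is the pose to reach, as a shift and turn from the pose measured when the call began, along the tool's axes at that moment; what a row does not reach only later rows make up. A row lasts 1/12 s, in which the tool goes at most 41.7 mm and 7.16 degrees, less where a joint would pass 70% of its speed; a pose out of reach is approached as far as the arm can. A call with a gripper value outside its range is refused whole. The fingers move at their own pace and stop on an object; "grip_force" is the grip in N (left out, the last holds). Time passes only in rows, so rows that repeat a pose let the fingers close. It gives the time, the measured TCP pose, the force and the opening at its end, in the units of the state.
- r.read_state(): the state, without advancing time (a new reading comes with each control period).
- snapshot(name): name is "scene" or "top" or "wrist"; returns a dict with "color" (480x640x3 uint8, blue, green, red), "fx", "fy", "cx", "cy" (pixels), "k1" (the pictures are not rectified: a ray, as slopes to the right and down, at radius r is drawn at 1 + k1 r^2 times it, then the intrinsics apply), "R" (3x3) and "t" (3): a world point X has camera coordinates R X + t; the wrist camera has in their place "tool_from_camera" (4x4, takes a point from camera to tool coordinates, whose origin is the TCP and whose axes are the tool frame's). Camera axes: x right, y down, z forward; pixel columns grow to the right and rows downward; lengths in m; the calibration is good to about 2 mm. A picture is of the moment at which its call begins: read the wrist's pose just before it. There is no depth.
- r.job_done(): hands the job in, once; it reports no verdict.
Trained networks look in a picture, given as the dict that the camera call returned (one of the last four; its "shot" number tells which), for a name from the list of things; names that differ only in an ending like _2 or _b are one class to them, and where a whole thing is asked for, a point or a joint stands for the part that bears it (a point fixed in the world has none). Each returns a list of dicts, best first, with "p" (0 to 1); they miss things now and then, are a little off and sometimes report something else, mostly with a low value. They report only what shows in the picture. A call takes as long as a camera call. They do not tell look-alikes from the thing itself.
- finder.recognise(target, picture): "pixel" ([column, row] in pixels, amid what is visible of it).
The state is a dict: "time_s": time; "joint_positions": joint angles; "joint_velocities": joint speeds; "effort": joint torques, N m; "position": TCP position; "eef_rot": TCP orientation; "contact_force": force on the tool from outside, world axes, zero at the start; "torque": the same for the moment, N m; "finger_gap": finger opening in m.
Only numpy, scipy, OpenCV 4.12 (cv2) and the standard library are available. Lean on these libraries where they do the work, as an engineer would, in place of code of your own. Each camera call takes 0.05 s, during which the arm holds its last target.

## Working session

There is one attempt and no reset: what is moved stays moved. The work goes in short steps, Python scripts to look and compute and a tool call to move; the robot and the scene stay as the last step left them, time stands still between calls to the robot, and variables do not carry over. Pictures are saved under pics/ and viewed, and the job is handed in when it is done.

Besides the shell and the picture viewer there is one more tool, called after ">>>" as name(argument=value, ...) on one line, values as JSON. servo_tool: Moves the arm, as the interface text tells. Its arguments: {"type":"object","properties":{"series":{"type":"array"},"grip_force":{"type":"number"}},"required":["series"]}

```bash
ls; mkdir -p pics; cat > h.py <<'E'
import numpy as np, cv2
from scipy.spatial.transform import Rotation as Ro
from bench import r, snapshot, finder
def ray(s,px):
    K=np.array([[s["fx"],0,s["cx"]],[0,s["fy"],s["cy"]],[0,0,1.]])
    u=cv2.undistortPoints(np.array([[px]],float),K,np.array([s["k1"],0,0,0.]))[0,0]
    return np.array([u[0],u[1],1.])
def campose(s,st=None):
    if "R" in s:
        R=np.array(s["R"]);t=np.array(s["t"]); return R.T,-R.T@t
    T=np.array(s["tool_from_camera"]);Rt=Ro.from_quat(st["eef_rot"]).as_matrix()
    return Rt@T[:3,:3],Rt@T[:3,3]+np.array(st["position"])
def atz(s,px,z,st=None):
    R,c=campose(s,st);d=R@ray(s,px);return c+d*(z-c[2])/d[2]
def proj(s,X,st=None):
    R,c=campose(s,st);p=R.T@(np.array(X)-c)
    a,b=p[0]/p[2],p[1]/p[2];k=1+s["k1"]*(a*a+b*b)
    return np.array([s["fx"]*a*k+s["cx"],s["fy"]*b*k+s["cy"]])
def tri(l):
    A=np.zeros((3,3));B=np.zeros(3)
    for s,px,st in l:
        R,c=campose(s,st);d=R@ray(s,px);d/=np.linalg.norm(d);P=np.eye(3)-np.outer(d,d);A+=P;B+=P@c
    return np.linalg.solve(A,B)
E
python3 - <<'E'
from h import *
print(r.read_state())
S={}
for n in("scene","top","wrist"):
    S[n]=snapshot(n);cv2.imwrite(f"pics/{n}0.png",S[n]["color"])
    print(n,{k:v for k,v in S[n].items() if k!="color"})
for n in S:
    for t in("sleeve_grip","tester","ring_seat","tube_mid","slim_tube_mid","capacitor_center"):
        print(n,t,[(np.round(d["pixel"],1).tolist(),round(d["p"],2)) for d in finder.recognise(t,S[n])[:4]])
E
```

```text
pics
{'time_s': 0.0, 'joint_positions': array([ 1.12557796e+00,  1.31161750e-01,  1.48924236e+00, -4.84272402e-06,
        1.52301768e+00, -8.54005592e-02]), 'joint_velocities': array([ 0.00074984,  0.00152268,  0.00084868, -0.00017878, -0.00119114,
       -0.00119946]), 'effort': array([ 3.57257755e-03, -5.59840536e+01, -4.91768789e+01,  7.73963076e-02,
        3.53456615e-02, -1.52497364e-04]), 'position': array([0.21100032, 0.56107439, 0.21760739]), 'eef_rot': array([ 0.69631832, -0.12669743,  0.1263616 , -0.69506928]), 'contact_force': array([-0.38568132, -0.50599775, -1.00368059]), 'torque': array([0.0375726 , 0.09733642, 0.05250764]), 'finger_gap': 0.0927746080300094}
scene {'fx': 516.9895267525387, 'fy': 516.9895267525387, 'cx': 322.4778957124392, 'cy': 239.58623369917555, 'k1': 0.05286922191135655, 'R': array([[-0.78324277,  0.62166539, -0.0079319 ],
       [ 0.49319335,  0.61351047, -0.61673757],
       [-0.3785381 , -0.4869672 , -0.78712887]]), 't': array([ 0.47218333, -0.24181369,  1.40584245]), 'shot': 1}
top {'fx': 608.6345255987861, 'fy': 608.6345255987861, 'cx': 316.27
[... 870 characters left out ...]
3, 299.7], 0.29)]
scene ring_seat [([390.5, 294.1], 0.77), ([255.5, 156.0], 0.7)]
scene tube_mid [([233.6, 230.7], 0.86), ([237.5, 174.1], 0.82), ([277.0, 220.1], 0.71), ([313.2, 203.3], 0.57)]
scene slim_tube_mid [([257.4, 154.2], 0.91)]
scene capacitor_center [([316.7, 171.4], 0.7)]
top sleeve_grip [([302.9, 253.1], 0.61)]
top tester []
top ring_seat [([221.6, 241.5], 0.67)]
top tube_mid [([384.1, 266.7], 0.97), ([487.8, 227.7], 0.9), ([385.8, 223.9], 0.71), ([434.3, 231.9], 0.59)]
top slim_tube_mid [([500.9, 265.8], 0.61)]
top capacitor_center [([434.7, 315.8], 0.64)]
wrist sleeve_grip []
wrist tester []
wrist ring_seat []
wrist tube_mid []
wrist slim_tube_mid []
wrist capacitor_center []
```

View pics/scene0.png

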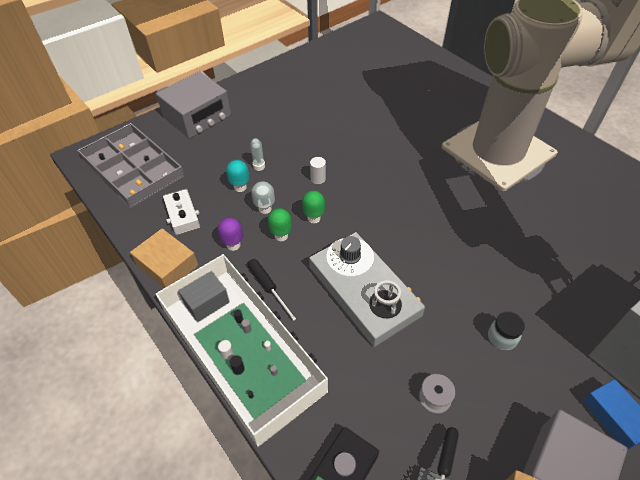

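View pics/top0.png

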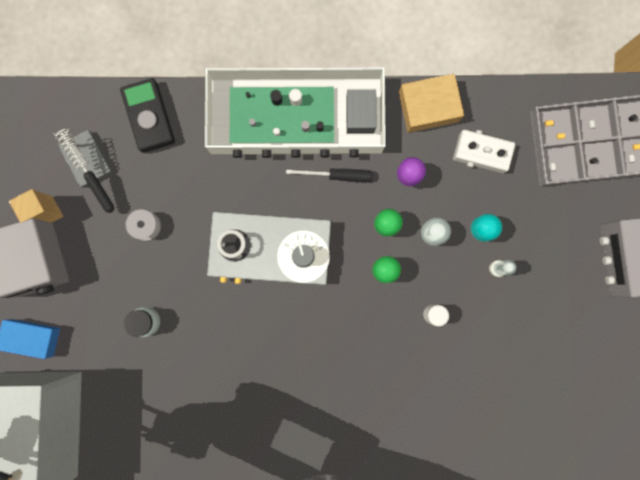

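The scene view shows the clear fat tube at (263,195) and the top view at (435,232), among green, teal and purple look-alikes. The sleeve is at top (303,256) and the ring at top (233,244). Next I'll zoom in.

```bash
python3 - <<'E'
from h import *
a=cv2.imread("pics/top0.png");b=cv2.imread("pics/scene0.png")
cv2.imwrite("pics/z1.png",cv2.resize(a[200:300,200:340],None,fx=5.5,fy=5.5,interpolation=cv2.INTER_CUBIC))
cv2.imwrite("pics/z2.png",cv2.resize(b[220:350,300:440],None,fx=4.5,fy=4.5,interpolation=cv2.INTER_CUBIC))
cv2.imwrite("pics/z3.png",cv2.resize(a[150:290,370:510],None,fx=4,fy=4,interpolation=cv2.INTER_CUBIC))
E
```

```text
(no output)
```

View pics/z1.png

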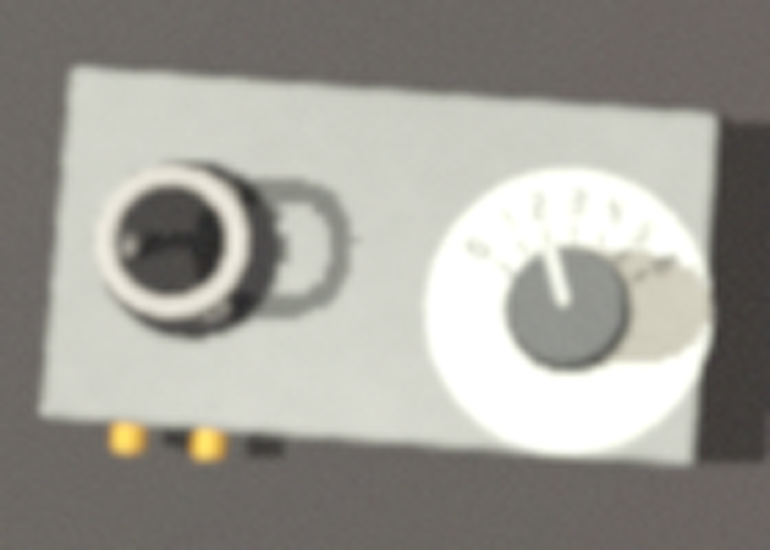

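View pics/z2.png

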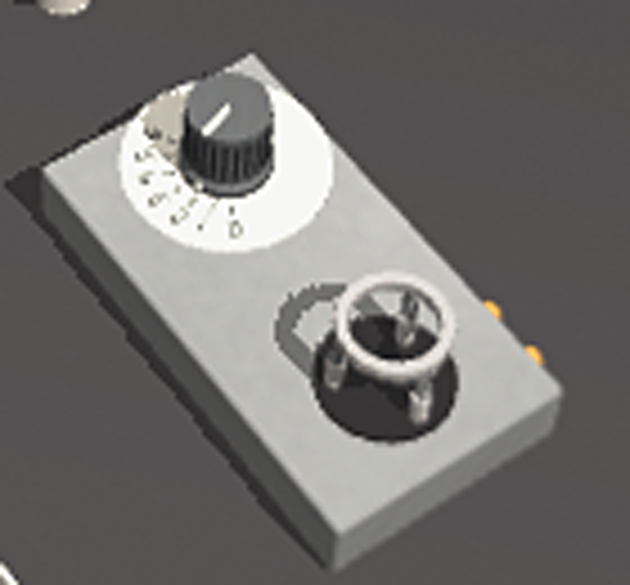

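View pics/z3.png

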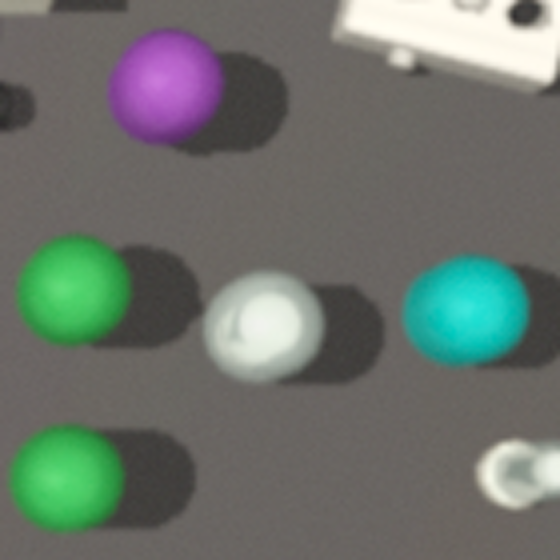

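```bash
python3 - <<'E'
from h import *
s=snapshot("top");c=snapshot("scene")
f=lambda u,v,k,x,y:((u+.5)/k-.5+x,(v+.5)/k-.5+y)
g=lambda u,v:f(u,v,5.5,200,200)
h=lambda u,v:f(u,v,4.5,300,220)
t=lambda u,v:f(u,v,4,370,150)
C=[atz(s,g(*p),.045) for p in[(73,68),(718,115),(695,465),(42,415)]]
print(np.round(C,4)); ctr=np.mean(C,0); 
ydir=(C[0]-C[1]+C[3]-C[2]);ydir/=np.linalg.norm(ydir);yaw=np.arctan2(-ydir[0],ydir[1])
C2=[atz(c,h(*p),.045) for p in[(253,55),(560,393),(335,535),(45,168)]]
print("scene",np.round(C2,4),np.mean(C2,0))
d=C2[1]-C2[0]+C2[2]-C2[3];print("yaws",yaw,np.arctan2(-d[0],d[1]),"ctr",ctr)
R=np.array([[np.cos(yaw),-np.sin(yaw)],[np.sin(yaw),np.cos(yaw)]])
print("exp sleeve",ctr[:2]+R@[-.012,-.07],"exp ring",ctr[:2]+R@[0,.07])
print("sleeve top", atz(s,g(567,308),.09),atz(c,h(231,100),.09))
print("ring", atz(s,g(173,243),.095),atz(c,h(396,325),.095))
for cam,a,b in((s,g(563,303),g(549,245)),(c,h(206,134),h(229,106))):
    v=atz(cam,b,.09)-atz(cam,a,.09) if cam is s else atz(cam,a,.09)-atz(cam,b,.09)
    an=np.arctan2(v[1],v[0])-yaw;print("line ang",np.degrees(an),"n",(60-np.degrees(an))/20)
# tubes: outline centre at the bulb mid height z=.05
for n,p in dict(clear=(265,327),green=(75,290),green2=(68,478),purple=(166,87),teal=(466,310)).items(): print(n,atz(s,t(*p),.052)[:2])
print("clear scene",atz(c,(263.3,195),.05)[:2])
b=c["color"];cv2.imwrite("pics/z4.png",cv2.resize(b[130:260,200:340],None,fx=4.5,fy=4.5,interpolation=cv2.INTER_CUBIC))
E
```

```text
[[ 0.6516  0.2261  0.045 ]
 [ 0.6331 -0.0116  0.045 ]
 [ 0.5045 -0.0025  0.045 ]
 [ 0.5239  0.2363  0.045 ]]
scene [[ 0.5075  0.0026  0.045 ]
 [ 0.5278  0.2384  0.045 ]
 [ 0.6547  0.2278  0.045 ]
 [ 0.6327 -0.0072  0.045 ]] [0.58069676 0.11540236 0.045     ]
yaws -0.07908960733199556 -0.08945815091637879 ctr [0.57828039 0.11206401 0.045     ]
exp sleeve [0.5607874  0.04323091] exp ring [0.58381089 0.18184519]
sleeve top [0.55981083 0.0428759  0.09      ] [0.55877518 0.04323774 0.09      ]
ring [0.58309662 0.18154578 0.095     ] [0.58600446 0.18612435 0.095     ]
line ang 17.96311877969373 n 2.1018440610153135
line ang 21.645756080849257 n 1.9177121959575374
clear [ 0.60937056 -0.22337194]
green [ 0.62850944 -0.128618  ]
green2 [ 0.53402744 -0.12391474]
purple [ 0.73136429 -0.17568737]
teal [ 0.61741459 -0.32340335]
clear scene [ 0.60926447 -0.21990236]
```

View pics/z4.png

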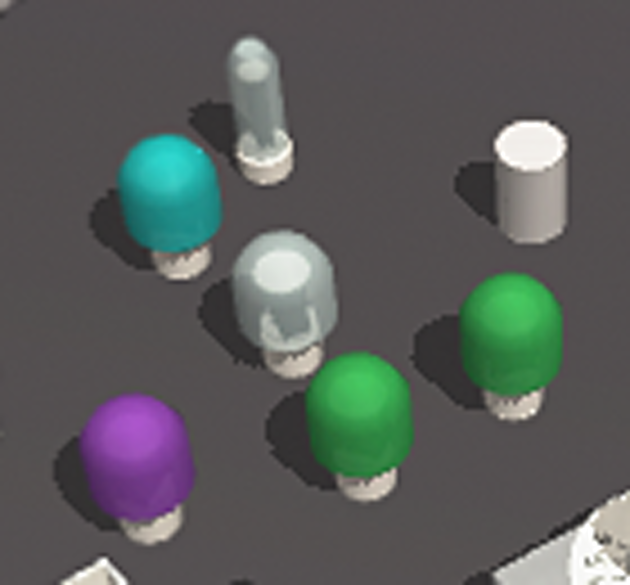

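```bash
cat >> h.py <<'E'
def plan(target,jawyaw=None):
    """shift in tool axes (mm), roll (rad) to bring TCP to target, jaw axis to yaw (mod pi)"""
    st=r.read_state();M=Ro.from_quat(st["eef_rot"]).as_matrix();p=np.array(st["position"])
    sh=M.T@(np.array(target)-p)*1000
    z=M[:,2];cy=np.arctan2(z[1],z[0]);roll=0
    if jawyaw is not None: roll=-((jawyaw-cy+np.pi/2)%np.pi-np.pi/2)
    print("t",round(st["time_s"],2),"pos",np.round(p,4),"tooly",np.round(M[:,1],3),"jawyaw",round(np.degrees(cy),1),"q6",round(st["joint_positions"][5],3),"gap",round(st["finger_gap"],4),"F",np.round(st["contact_force"],1))
    print("-> shift",np.round(sh,1),"roll",round(roll,3));return sh,roll
E
python3 -c "
from h import *
plan((.5605,.043,.17)); print(Ro.from_quat(r.read_state()['eef_rot']).as_matrix().round(3))"
```

```text
t 1.15 pos [0.2112 0.5616 0.2186] tooly [-0. -0. -1.] jawyaw 69.4 q6 -0.085 gap 0.093 F [0.2 0.2 0.4]
-> shift [ 509.5   48.6 -362.4] roll 0
[[ 0.936 -0.     0.352]
 [-0.352 -0.     0.936]
 [-0.    -1.    -0.   ]]
```

>>> servo_tool(series=[[[30,2,-21,0,93],[60,5,-43,0,93],[90,8,-64,0,93],[120,11,-85,0,93],[150,14,-107,0,93],[180,17,-128,0,93],[210,20,-149,0,93],[240,22,-171,0,93],[270,25,-192,0,93],[300,28,-213,0,93]]])

```text
time_s: 1.98
position: [0.4178, 0.2551, 0.1909]
eef_rot: [-0.696, 0.126, -0.127, 0.696]
contact_force: [0.9, 0.9, 0.1]
finger_gap: 0.093
```

```bash
python3 -c "
from h import *
plan((.545,.043,.19))"
```

```text
t 1.98 pos [0.4178 0.2551 0.1909] tooly [ 0.001  0.    -1.   ] jawyaw 69.4 q6 -0.768 gap 0.093 F [0.9 0.9 0.1]
-> shift [ 193.7    0.9 -153.7] roll 0
```

>>> servo_tool(series=[[[30,0,-24,0,93],[60,0,-48,0,93],[95,0,-75,0,93],[130,0,-103,0,93],[165,0,-131,0,93],[194,0,-154,0,93],[194,0,-154,0,93],[194,0,-154,0,93]]])

```text
time_s: 2.65
position: [0.546, 0.0402, 0.1907]
eef_rot: [-0.695, 0.128, -0.128, 0.696]
contact_force: [0.2, -0.1, -0.5]
finger_gap: 0.0928
```

```bash
python3 -c "
from h import *
plan((.5605,.043,.056))
st=r.read_state();s=snapshot('wrist');cv2.imwrite('pics/w1.png',s['color'])
print([(np.round(d['pixel'],1),d['p'],atz(s,d['pixel'],.075,st)) for d in finder.recognise('sleeve_grip',s)])
print('exp top',proj(s,(.5605,.043,.09),st))"
```

```text
t 2.65 pos [0.546  0.0402 0.1907] tooly [ 0.001  0.    -1.   ] jawyaw 69.2 q6 -1.227 gap 0.0928 F [ 0.2 -0.1 -0.5]
-> shift [ 12.5 134.7   7.7] roll 0
[(array([334. , 248.9]), 0.86, array([0.56159997, 0.04382528, 0.075     ]))]
exp top [332.96433564 253.85085613]
```

View pics/w1.png

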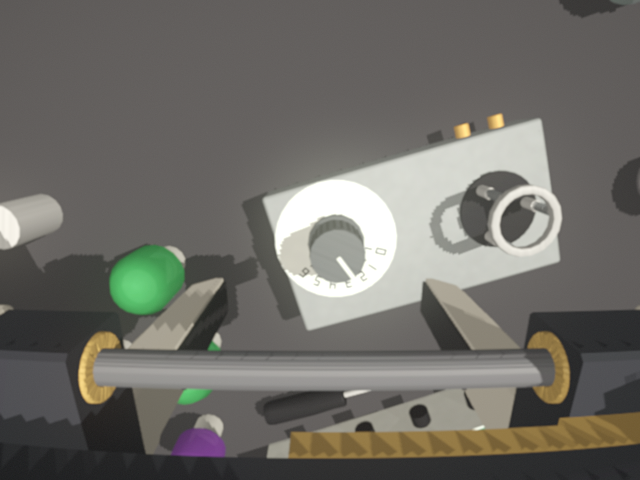

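```bash
python3 - <<'E'
from h import *
a=cv2.imread("pics/w1.png");cv2.imwrite("pics/z5.png",cv2.resize(a[170:310,260:410],None,fx=4,fy=4,interpolation=cv2.INTER_CUBIC))
cv2.imwrite("pics/z6.png",cv2.resize(a[110:340,255:575],None,fx=2.5,fy=2.5,interpolation=cv2.INTER_CUBIC))
E
```

```text
(no output)
```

View pics/z5.png

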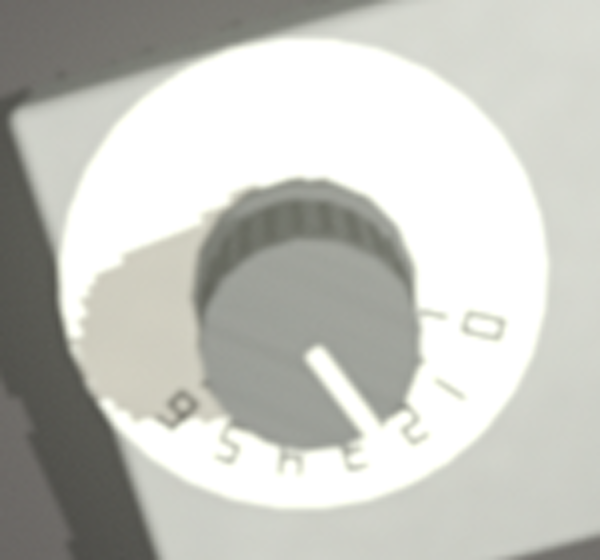

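View pics/z6.png

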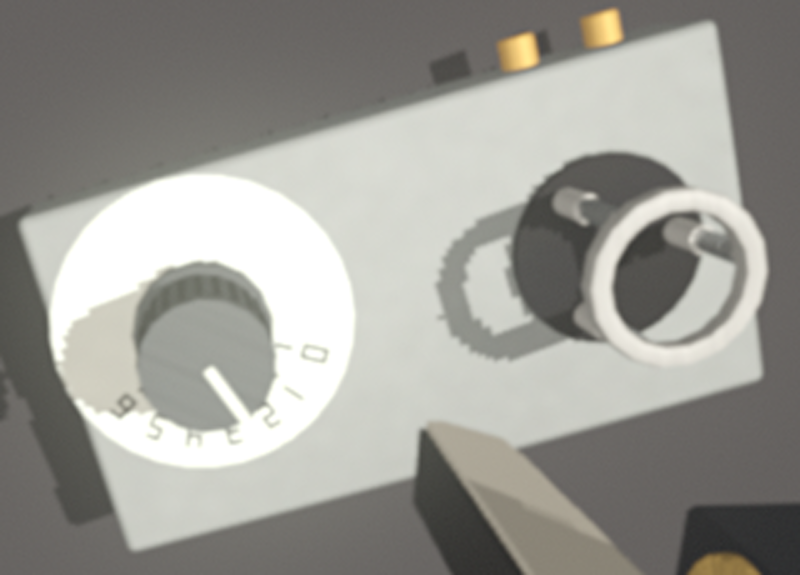

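```bash
python3 - <<'E'
from h import *
st=r.read_state();s=snapshot("wrist")
f=lambda u,v,k,x,y:((u+.5)/k-.5+x,(v+.5)/k-.5+y)
g=lambda u,v:f(u,v,4,260,170);h=lambda u,v:f(u,v,2.5,255,110)
print("sleeve",atz(s,g(309,343),.09,st)); print("plate ctr",atz(s,g(304,273),.046,st))
C=[atz(s,h(*p),.045,st) for p in[(22,220),(714,20),(763,377),(135,550)]]
print(np.round(C,4),np.mean(C,0)); d=C[1]-C[0]+C[2]-C[3];yaw=np.arctan2(-d[0],d[1]);print("yaw",yaw)
v=atz(s,g(375,430),.09,st)-atz(s,g(316,350),.09,st);an=np.degrees(np.arctan2(v[1],v[0])-yaw);print(an,(60-an)/20)
v=atz(s,g(375,430),.09,st)-atz(s,g(309,343),.09,st);an=np.degrees(np.arctan2(v[1],v[0])-yaw);print(an,(60-an)/20)
print("ring",atz(s,h(676,277),.095,st))
R=np.array([[np.cos(yaw),-np.sin(yaw)],[np.sin(yaw),np.cos(yaw)]]);c=np.mean(C,0)[:2]
print("exp sleeve",c+R@[-.012,-.07],"exp ring",c+R@[0,.07])
E
```

```text
sleeve [0.56143489 0.04812928 0.09      ]
plate ctr [0.56019251 0.04903735 0.046     ]
[[ 0.5066  0.0048  0.045 ]
 [ 0.5244  0.2402  0.045 ]
 [ 0.6518  0.2309  0.045 ]
 [ 0.634  -0.0046  0.045 ]] [0.57921542 0.11782986 0.045     ]
yaw -0.07546943782452287
19.05539962389668 2.047230018805166
19.799312098697442 2.010034395065128
ring [0.58364703 0.18572849 0.095     ]
exp sleeve [0.56197173 0.04893389] exp ring [0.58449326 0.18763061]
```

>>> servo_tool(series=[[[6,25,5,0,93],[12,55,10,0,93],[12,85,10,0,80],[12,115,10,0,70],[12,134,10,0,60],[12,134,10,0,55],[12,134,10,0,50],[12,134,10,0,50]]], grip_force=10)

```text
time_s: 3.47
position: [0.5603, 0.0499, 0.0586]
eef_rot: [-0.695, 0.125, -0.127, 0.696]
contact_force: [-0.5, -0.0, 0.9]
finger_gap: 0.0574
```

```bash
python3 -c "
from h import *
plan((.561,.0455,.056))
st=r.read_state();s=snapshot('wrist');cv2.imwrite('pics/w2.png',s['color'])"
```

```text
t 3.47 pos [0.5603 0.0499 0.0586] tooly [ 0.002  0.001 -1.   ] jawyaw 69.5 q6 -1.217 gap 0.0574 F [-0.5 -0.   0.9]
-> shift [ 2.2  2.6 -3.8] roll 0
```

View pics/w2.png

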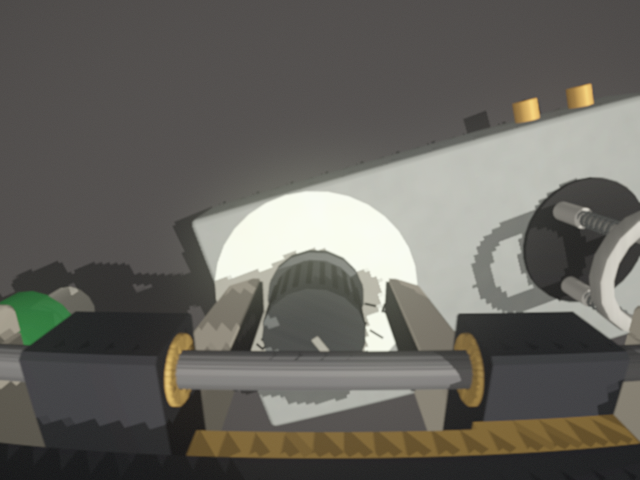

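>>> servo_tool(series=[[[0,2,-2,0,54],[0,2,-2,0,50],[0,2,-2,0,44],[0,2,-2,0,38],[0,2,-2,0,36],[0,2,-2,0,36],[0,2,-2,0,36]]], grip_force=15)

```text
time_s: 4.1
position: [0.5604, 0.0456, 0.0584]
eef_rot: [0.696, -0.125, 0.128, -0.695]
contact_force: [-5.3, -9.4, 8.0]
finger_gap: 0.0416
```

```bash
python3 -c "
from h import *
plan((.561,.0455,.056));snapshot('top');plan((.561,.0455,.056));print(r.read_state()['torque'])"
```

```text
t 4.1 pos [0.5604 0.0456 0.0584] tooly [ 0.004 -0.002 -1.   ] jawyaw 69.4 q6 -1.22 gap 0.0416 F [-5.3 -9.4  8. ]
-> shift [0.6 2.4 0.2] roll 0
t 4.15 pos [0.5603 0.0456 0.0583] tooly [ 0.004 -0.002 -1.   ] jawyaw 69.4 q6 -1.22 gap 0.0418 F [-6.1 -9.2  7.9]
-> shift [0.6 2.3 0.2] roll 0
[-1.64217989  0.90096499 -0.03230398]
```

>>> servo_tool(series=[[[0,0,0,0.1,36],[0,0,0,0.2,36],[0,0,0,0.32,36],[0,0,0,0.44,36],[0,0,0,0.56,36],[0,0,0,0.66,36],[0,0,0,0.7,36],[0,0,0,0.7,36],[0,0,0,0.7,36]]])

```text
time_s: 4.9
position: [0.561, 0.0463, 0.0585]
eef_rot: [-0.61, 0.355, -0.359, 0.611]
contact_force: [3.8, 4.2, -4.5]
finger_gap: 0.0417
```

```bash
python3 -c "
from h import *
plan((.561,.0455,.056));st=r.read_state();print(st['torque'])
s=snapshot('wrist');cv2.imwrite('pics/w3.png',s['color'])
s=snapshot('top');cv2.imwrite('pics/z7.png',cv2.resize(s['color'][200:300,200:340],None,fx=5.5,fy=5.5,interpolation=cv2.INTER_CUBIC))"
```

```text
t 4.9 pos [0.561  0.0463 0.0585] tooly [ 0.005 -0.001 -1.   ] jawyaw 29.3 q6 -0.52 gap 0.0417 F [ 3.8  4.2 -4.5]
-> shift [ 0.7  2.5 -0.4] roll 0
[ 0.56469463 -0.57584252  0.01036875]
```

View pics/w3.png

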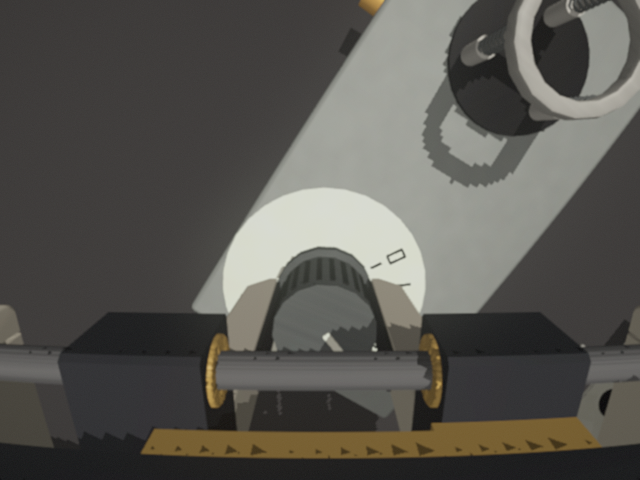

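>>> servo_tool(series=[[[0,0,0,0,50],[0,0,0,0,60],[0,0,0,0,70],[0,-5,0,0,70],[0,-35,0,0,80],[0,-70,0,0,90],[0,-110,0,0,93],[0,-132,0,0,93],[0,-132,0,0,93]]])

```text
time_s: 5.75
position: [0.5639, 0.0462, 0.1984]
eef_rot: [-0.608, 0.352, -0.362, 0.613]
contact_force: [0.2, -0.7, 1.2]
finger_gap: 0.0923
```

```bash
python3 - <<'E'
from h import *
plan((.609,-.222,.19),0)
s=snapshot('wrist');cv2.imwrite('pics/w4.png',cv2.resize(s['color'][150:330,230:470],None,fx=3.2,fy=3.2,interpolation=cv2.INTER_CUBIC))
s=snapshot('top');cv2.imwrite('pics/z7.png',s['color'])
E
```

```text
t 5.75 pos [0.5639 0.0462 0.1984] tooly [ 0.016 -0.001 -1.   ] jawyaw 29.3 q6 -0.52 gap 0.0923 F [ 0.2 -0.7  1.2]
-> shift [255.9   9.4 -92.2] roll 0.512
```

View pics/w4.png

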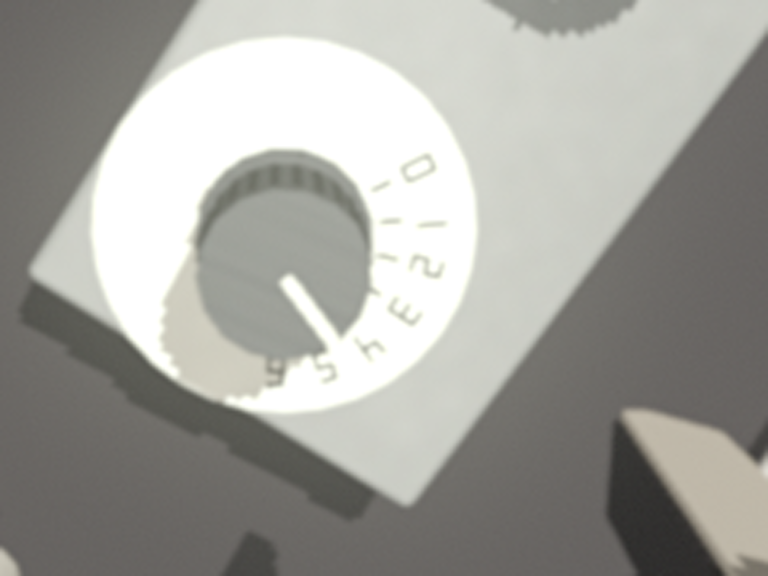

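```bash
python3 - <<'E'
from h import *
plan((.609,-.222,.19),0)
st=r.read_state();s=snapshot("wrist")
g=lambda u,v:((u+.5)/3.2-.5+230,(v+.5)/3.2-.5+150)
yaw=-.078
for a,b in(((288,279),(340,346)),((284,274),(340,346))):
    v=atz(s,g(*b),.09,st)-atz(s,g(*a),.09,st);an=np.degrees(np.arctan2(v[1],v[0])-yaw);print(an,(60-an)/20)
print(atz(s,g(284,274),.09,st))
c=snapshot("scene")["color"];cv2.imwrite("pics/z8.png",cv2.resize(c[220:350,300:440],None,fx=4.5,fy=4.5,interpolation=cv2.INTER_CUBIC))
a=cv2.imread("pics/z7.png")
cv2.imwrite("pics/z9.png",cv2.resize(a[220:290,260:340],None,fx=8,fy=8,interpolation=cv2.INTER_CUBIC))
plan((.609,-.222,.19),0)
E
```

```text
t 5.85 pos [0.5612 0.0463 0.1923] tooly [ 0.009 -0.001 -1.   ] jawyaw 29.3 q6 -0.52 gap 0.0932 F [-0.1 -0.5 -0.5]
-> shift [257.3   3.  -89.8] roll 0.512
-19.61512965981196 3.9807564829905977
-19.55722857560319 3.9778614287801597
[0.55900374 0.04717293 0.09      ]
t 5.95 pos [0.5595 0.0463 0.1892] tooly [ 0.003 -0.001 -1.   ] jawyaw 29.3 q6 -0.52 gap 0.093 F [-0.1 -0.2 -0.1]
-> shift [258.2  -0.4 -88.3] roll 0.512
```

View pics/z8.png

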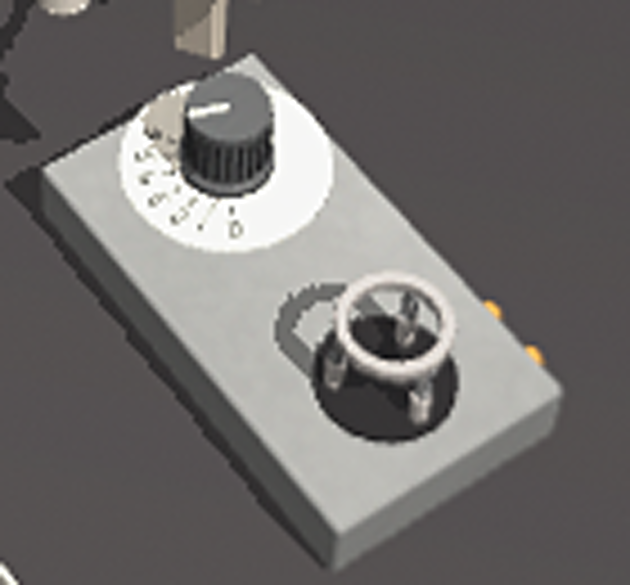

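View pics/z9.png

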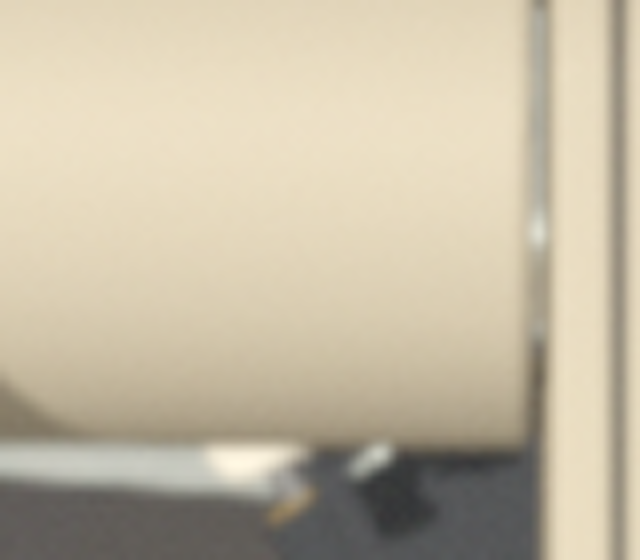

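>>> servo_tool(series=[[[30,0,-10,0.08,93],[60,0,-20,0.17,93],[90,0,-30,0.26,93],[125,0,-42,0.35,93],[160,0,-54,0.44,93],[195,0,-66,0.51,93],[230,0,-78,0.51,93],[258,0,-88,0.51,93],[258,0,-88,0.51,93],[258,0,-88,0.51,93]]])

```text
time_s: 6.78
position: [0.6078, -0.2229, 0.1869]
eef_rot: [-0.5, 0.501, -0.5, 0.5]
contact_force: [0.9, 0.5, -0.5]
finger_gap: 0.0925
```

>>> servo_tool(series=[[[0,0,0,0,93],[0,0,0,0,93]]])

```text
time_s: 6.95
position: [0.6068, -0.2215, 0.1851]
eef_rot: [-0.5, 0.502, -0.499, 0.5]
contact_force: [0.1, 1.3, -0.4]
finger_gap: 0.0931
```

```bash
python3 - <<'E'
from h import *
st=r.read_state();s=snapshot('wrist');cv2.imwrite('pics/w5.png',s['color'])
plan((.609,-.222,.19),0)
print('exp',[proj(s,(.609,-.222,z),st).round(1) for z in(.05,.084)])
E
```

```text
t 7.0 pos [ 0.6071 -0.2213  0.1856] tooly [-0.003  0.002 -1.   ] jawyaw 0.0 q6 -0.43 gap 0.0929 F [0.3 1.  0.2]
-> shift [ 0.7 -4.4  1.8] roll 0.0
exp [array([324.8, 230. ]), array([324.7, 241.1])]
```

View pics/w5.png

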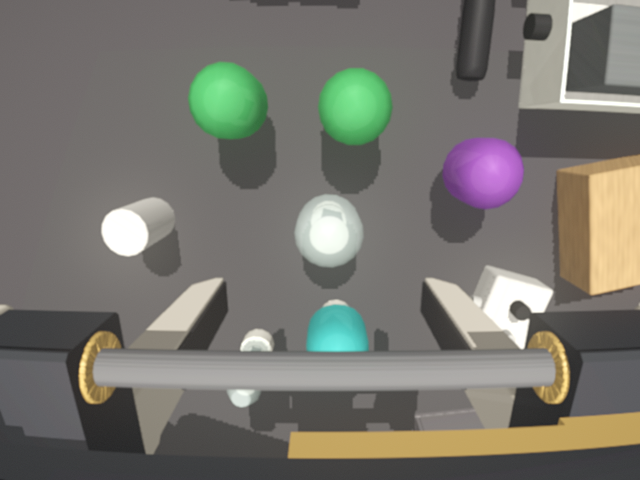

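>>> servo_tool(series=[[[0,25,2,0,93],[0,60,4,0,93],[0,95,4,0,93],[0,125,4,0,90],[0,145,4,0,84],[0,153,4,0,78],[0,153,4,0,72],[0,153,4,0,66],[0,153,4,0,66]]])

```text
time_s: 7.75
position: [0.6124, -0.2213, 0.0352]
eef_rot: [-0.5, 0.5, -0.5, 0.501]
contact_force: [-0.2, 0.1, 0.2]
finger_gap: 0.0671
```

```bash
python3 - <<'E'
from h import *
st=r.read_state();s=snapshot('wrist');cv2.imwrite('pics/w6.png',s['color'])
plan((.611,-.222,.033),0)
E
```

```text
t 7.8 pos [ 0.6126 -0.2215  0.0354] tooly [ 0.001  0.    -1.   ] jawyaw 0.0 q6 -0.427 gap 0.0664 F [-0.4 -0.2  0.3]
-> shift [ 0.5  2.4 -1.6] roll 0.001
```

View pics/w6.png

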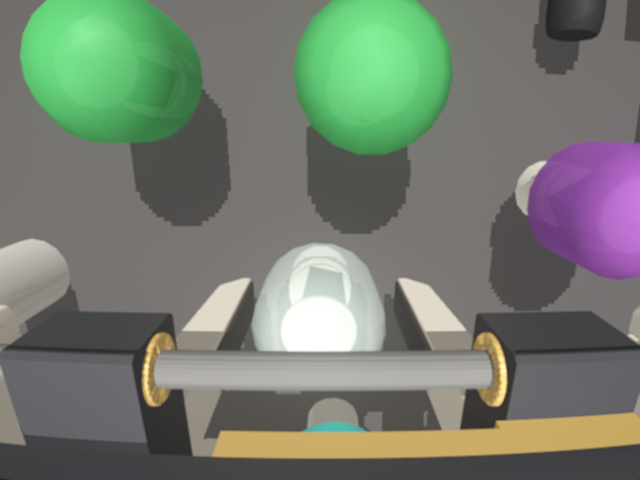

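>>> servo_tool(series=[[[0,1,-1,0,60],[0,1,-1,0,56],[0,1,-1,0,52],[0,1,-1,0,48],[0,1,-1,0,48],[0,1,-1,0,48]]], grip_force=45)

```text
time_s: 8.3
position: [0.6121, -0.2219, 0.0356]
eef_rot: [-0.5, 0.499, -0.501, 0.501]
contact_force: [-2.4, 0.7, 5.8]
finger_gap: 0.0528
```

```bash
python3 - <<'E'
from h import *
plan((.5836,.1848,.034),0)
E
```

```text
t 8.3 pos [ 0.6121 -0.2219  0.0356] tooly [ 0.002 -0.    -1.   ] jawyaw 0.0 q6 -0.428 gap 0.0528 F [-2.4  0.7  5.8]
-> shift [-406.7    1.4  -28.3] roll 0.001
```

>>> servo_tool(series=[[[0,-10,0,0,48],[0,-35,0,0,48],[0,-70,0,0,48],[0,-105,0,0,48],[0,-135,0,0,48],[0,-155,0,0,48],[0,-155,0,0,48],[0,-155,0,0,48]]])

```text
time_s: 8.97
position: [0.6127, -0.2223, 0.1927]
eef_rot: [0.499, -0.498, 0.502, -0.501]
contact_force: [-0.6, 0.7, -1.5]
finger_gap: 0.0527
```

```bash
python3 - <<'E'
from h import *
s=snapshot('wrist');cv2.imwrite('pics/w7.png',s['color'])
plan((.5836,.1848,.19),0)
E
```

```text
t 9.02 pos [ 0.6116 -0.2218  0.1904] tooly [ 0.002 -0.    -1.   ] jawyaw 0.0 q6 -0.428 gap 0.0531 F [-0.   0.2 -2.2]
-> shift [-4.066e+02  2.000e-01 -2.780e+01] roll 0.0
```

View pics/w7.png

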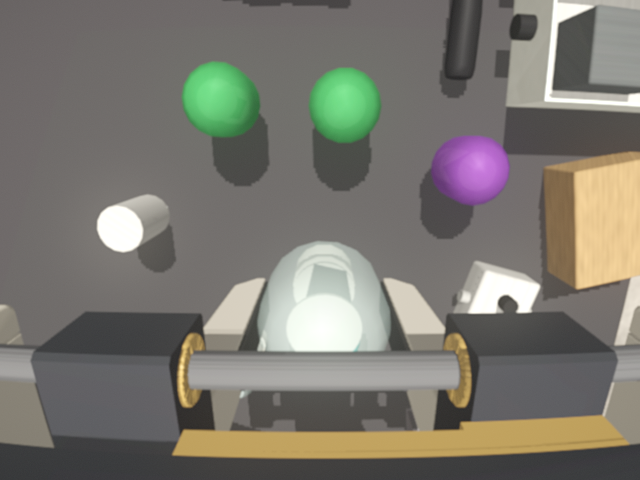

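```bash
python3 - <<'E'
from h import *
s=snapshot('wrist');T=np.array(s["tool_from_camera"]);Ti=np.linalg.inv(T)
th=np.linspace(0,2*np.pi,361)
prof=[(h,.027) for h in np.linspace(.034,.066,9)]+[(.066+.018*np.sin(a),.027*np.cos(a)) for a in np.linspace(0,1.5,20)]+[(h,.016+(h-.022)/.012*.011) for h in np.linspace(.022,.034,5)]
def box(dx,dz,low=.035):
    P=np.concatenate([np.c_[dx+q*np.cos(th),np.full(361,low-h),dz+q*np.sin(th)] for h,q in prof])
    p=P@Ti[:3,:3].T+Ti[:3,3];a,b=p[:,0]/p[:,2],p[:,1]/p[:,2];k=1+s["k1"]*(a*a+b*b)
    u=s["fx"]*a*k+s["cx"];v=s["fy"]*b*k+s["cy"];return u.min(),u.max(),v.min()
for dx in(-.006,-.004,-.002,0,.002,.004):print(dx,np.round(box(dx,0),1))
print(np.round(box(0,0,.038),1),np.round(box(0,.002),1))
E
```

```text
-0.006 [250.3 387.8 229.5]
-0.004 [250.6 387.5 233.7]
-0.002 [250.9 387.3 237.9]
0 [251.2 387.  242.1]
0.002 [251.5 386.8 246.3]
0.004 [251.8 386.5 250.4]
[252.6 385.9 240.4] [256.2 392.1 242.1]
```

>>> servo_tool(series=[[[-35,0,-2,0,48],[-75,0,-5,0,48],[-115,0,-8,0,48],[-155,0,-11,0,48],[-195,0,-13,0,48],[-235,0,-16,0,48],[-275,0,-19,0,48],[-315,0,-22,0,48],[-355,0,-25,0,48],[-380,0,-28,0,48]]])

```text
time_s: 9.9
position: [0.5805, 0.162, 0.1865]
eef_rot: [0.501, -0.501, 0.498, -0.5]
contact_force: [0.9, -0.0, -0.2]
finger_gap: 0.0528
```

>>> servo_tool(series=[[[0,0,0,0,48],[0,0,0,0,48],[0,0,0,0,48]]])

```text
time_s: 10.15
position: [0.5795, 0.1614, 0.1844]
eef_rot: [0.503, -0.501, 0.497, -0.499]
contact_force: [-1.6, 0.7, -0.9]
finger_gap: 0.0526
```

```bash
python3 - <<'E'
from h import *
plan((.5836,.1848,.15),0)
s=snapshot('wrist');cv2.imwrite('pics/w8.png',s['color'])
s=snapshot('scene');cv2.imwrite('pics/s8.png',s['color'])
plan((.5836,.1848,.15),0)
E
```

```text
t 10.15 pos [0.5795 0.1614 0.1844] tooly [-0.007 -0.    -1.   ] jawyaw 0.2 q6 0.183 gap 0.0526 F [-1.6  0.7 -0.9]
-> shift [-23.4  34.4   4.4] roll 0.003
t 10.25 pos [0.5803 0.1605 0.1855] tooly [-0.005  0.    -1.   ] jawyaw 0.1 q6 0.183 gap 0.0529 F [-0.9 -0.6 -0.9]
-> shift [-24.3  35.5   3.5] roll 0.001
```

View pics/w8.png

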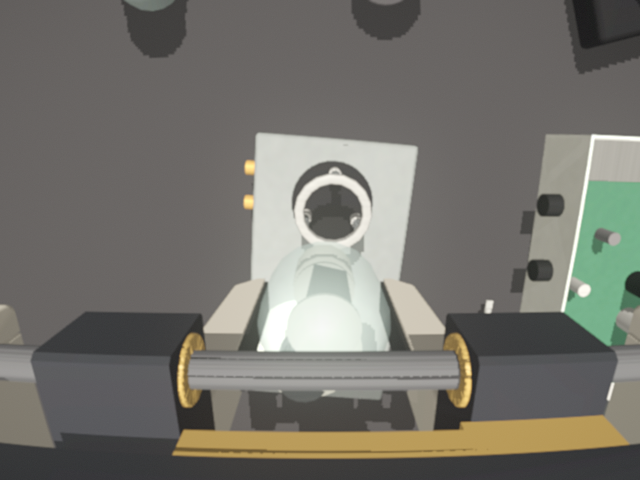

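View pics/s8.png

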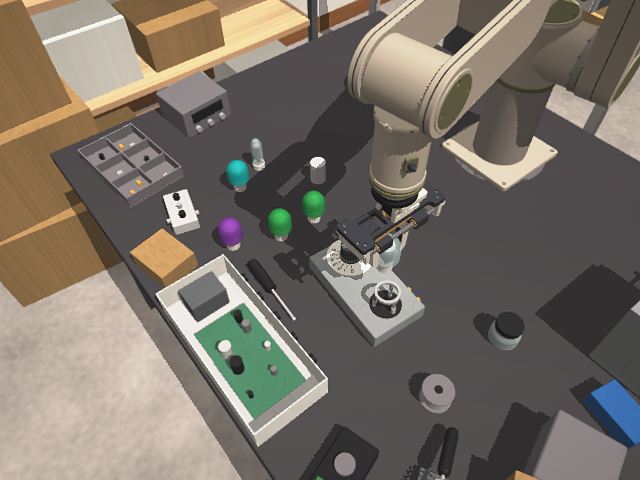

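```bash
python3 - <<'E'
from h import *
st=r.read_state();s=snapshot('wrist')
a=s['color'];cv2.imwrite('pics/z10.png',cv2.resize(a[160:260,270:400],None,fx=6,fy=6,interpolation=cv2.INTER_CUBIC))
print(st["position"],atz(s,(333,211.5),.095,st))
# calibrate z dir: tube in tool at dz=0?
for z in(.095,):
  th=np.linspace(0,2*np.pi,73)
  for cx,cy in((.5836,.1848),):
    P=np.array([proj(s,(cx+.027*np.cos(t),cy+.027*np.sin(t),z),st) for t in th]);print(P.min(0),P.max(0))
E
```

```text
[0.58033048 0.16047968 0.18551671] [0.58802007 0.18400512 0.095     ]
[287.5776046  170.94791763] [365.67222765 247.79576103]
```

View pics/z10.png

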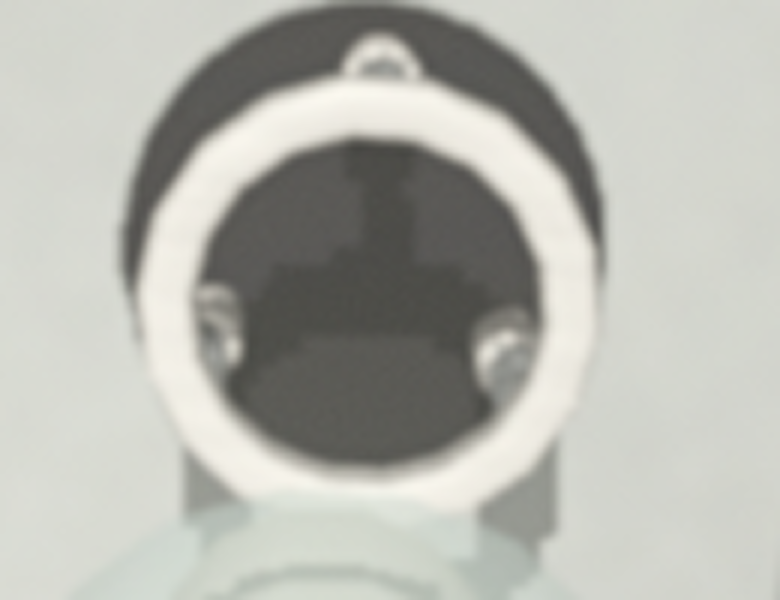

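>>> servo_tool(series=[[[-12,5,2,0,48],[-24,15,4,0,48],[-24,30,4,0,48],[-24,43,4,0,48],[-24,43,4,0,48],[-24,43,4,0,48],[-24,43,4,0,48]]])

```text
time_s: 10.88
position: [0.5844, 0.1845, 0.143]
eef_rot: [-0.501, 0.501, -0.499, 0.499]
contact_force: [-0.5, -0.3, -0.7]
finger_gap: 0.0528
```

```bash
python3 - <<'E'
from h import *
s=snapshot('wrist');cv2.imwrite('pics/w9.png',s['color'])
s=snapshot('scene');cv2.imwrite('pics/s9.png',cv2.resize(s['color'][220:350,300:440],None,fx=4.5,fy=4.5,interpolation=cv2.INTER_CUBIC))
s=snapshot('top');cv2.imwrite('pics/t9.png',s['color'])
plan((.584,.1846,.1035),0)
E
```

```text
t 11.03 pos [0.585  0.1845 0.144 ] tooly [-0.003  0.001 -1.   ] jawyaw 0.0 q6 0.22 gap 0.053 F [-0.7 -0.3 -0.4]
-> shift [-0.  40.5 -0.9] roll 0.0
```

View pics/s9.png

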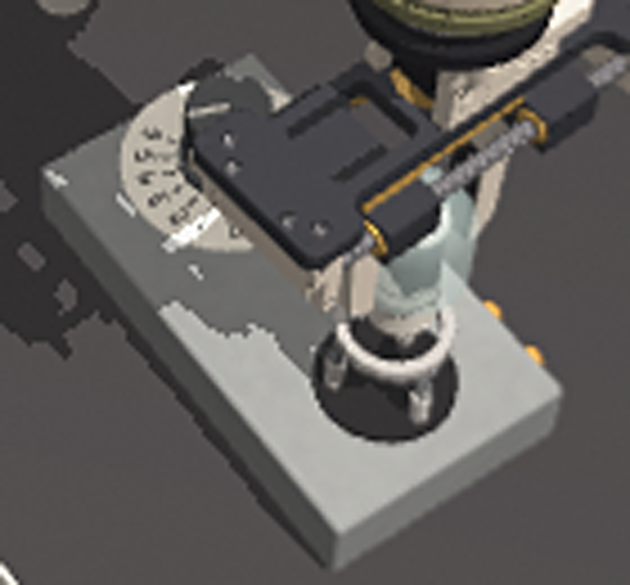

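View pics/w9.png

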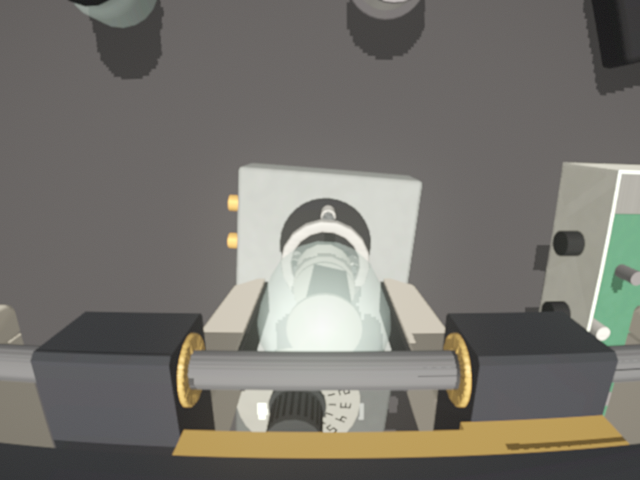

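>>> servo_tool(series=[[[0,6,-1,0,48],[0,12,-1,0,48],[0,18,-1,0,48],[0,24,-1,0,48],[0,30,-1,0,48],[0,30,-1,0,48],[0,30,-1,0,48]]])

```text
time_s: 11.62
position: [0.5834, 0.1844, 0.1131]
eef_rot: [-0.501, 0.501, -0.499, 0.499]
contact_force: [0.2, -0.1, -0.4]
finger_gap: 0.0535
```

```bash
python3 - <<'E'
from h import *
plan((.584,.1846,.1035),0)
s=snapshot('scene');cv2.imwrite('pics/s10.png',cv2.resize(s['color'][220:350,300:440],None,fx=4.5,fy=4.5,interpolation=cv2.INTER_CUBIC))
plan((.584,.1846,.0885),0)
E
```

```text
t 11.62 pos [0.5834 0.1844 0.1131] tooly [-0.005  0.001 -1.   ] jawyaw 0.0 q6 0.221 gap 0.0535 F [ 0.2 -0.1 -0.4]
-> shift [-0.2  9.6  0.7] roll 0.0
t 11.67 pos [0.5838 0.1845 0.1137] tooly [-0.004  0.001 -1.   ] jawyaw 0.0 q6 0.221 gap 0.053 F [-0.3  0.2  0. ]
-> shift [-0.1 25.2  0.3] roll 0.0
```

View pics/s10.png

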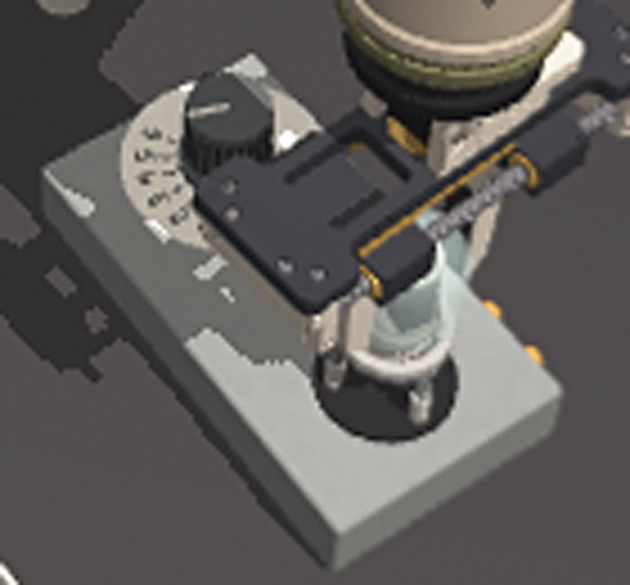

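>>> servo_tool(series=[[[0,4,0,0,48],[0,8,0,0,48],[0,11,0,0,48],[0,14,0,0,48],[0,17,0,0,48],[0,20,0,0,48],[0,20,0,0,48],[0,20,0,0,48]]], grip_force=55)

```text
time_s: 12.33
position: [0.5846, 0.1843, 0.095]
eef_rot: [-0.5, 0.501, -0.499, 0.5]
contact_force: [-1.2, -2.2, 8.4]
finger_gap: 0.0533
```

```bash
python3 - <<'E'
from h import *
plan((.584,.1846,.0885),0)
s=snapshot('wrist');cv2.imwrite('pics/w11.png',s['color'])
plan((.584,.1846,.0885),0)
E
```

```text
t 12.33 pos [0.5846 0.1843 0.095 ] tooly [-0.002  0.001 -1.   ] jawyaw 0.0 q6 0.221 gap 0.0533 F [-1.2 -2.2  8.4]
-> shift [-0.3  6.5 -0.6] roll 0.0
t 12.38 pos [0.5846 0.1843 0.0951] tooly [-0.002  0.001 -1.   ] jawyaw 0.0 q6 0.221 gap 0.053 F [-1.8 -2.7  8.9]
-> shift [-0.3  6.6 -0.6] roll 0.0
```

>>> servo_tool(series=[[[0,3,0,0,48],[0,5,0,0,48],[0,7,0,0,48],[0,9,0,0,48],[0,9,0,0,48],[0,9,0,0,48]]])

```text
time_s: 12.88
position: [0.5851, 0.184, 0.0882]
eef_rot: [-0.5, 0.5, -0.5, 0.5]
contact_force: [-6.9, -3.3, 14.5]
finger_gap: 0.0527
```

>>> servo_tool(series=[[[0,2,0,0,48],[0,4,0,0,48],[0,4,0,0,48],[0,4,0,0,48]]])

```text
time_s: 13.22
position: [0.5854, 0.184, 0.0878]
eef_rot: [-0.5, 0.5, -0.5, 0.5]
contact_force: [-13.7, -5.3, 26.4]
finger_gap: 0.053
```

```bash
python3 - <<'E'
from h import *
plan((.584,.1846,.0885),0)
E
```

```text
t 13.22 pos [0.5854 0.184  0.0878] tooly [ 0.  0. -1.] jawyaw 0.0 q6 0.22 gap 0.053 F [-13.7  -5.3  26.4]
-> shift [-0.6 -0.7 -1.4] roll 0.0
```

>>> servo_tool(series=[[[0,4,-1,0,48],[0,4,-1,0,48],[0,4,-1,0,48],[0,4,-1,0,48],[0,4,-1,0,48],[0,4,-1,0,48]]])

```text
time_s: 13.72
position: [0.5854, 0.184, 0.0878]
eef_rot: [-0.499, 0.499, -0.5, 0.501]
contact_force: [-11.7, -4.3, 26.2]
finger_gap: 0.0531
```

```bash
python3 - <<'E'
from h import *
for i in range(3):
    plan((.584,.1846,.0885),0)
    s=snapshot(('wrist','scene','top')[i]);cv2.imwrite('pics/e%d.png'%i,s['color'] if i!=1 else cv2.resize(s['color'][220:350,300:440],None,fx=4.5,fy=4.5,interpolation=cv2.INTER_CUBIC))
E
```

```text
t 13.72 pos [0.5854 0.184  0.0878] tooly [ 0.003  0.    -1.   ] jawyaw 0.0 q6 0.221 gap 0.0531 F [-11.7  -4.3  26.2]
-> shift [-0.6 -0.7 -1.4] roll 0.001
t 13.77 pos [0.5854 0.184  0.0878] tooly [ 0.003  0.    -1.   ] jawyaw 0.0 q6 0.221 gap 0.053 F [-12.1  -4.3  26.4]
-> shift [-0.6 -0.7 -1.4] roll 0.001
t 13.82 pos [0.5854 0.184  0.0878] tooly [ 0.003  0.    -1.   ] jawyaw 0.0 q6 0.221 gap 0.0533 F [-11.7  -5.2  26.1]
-> shift [-0.6 -0.7 -1.4] roll 0.001
```

View pics/e0.png

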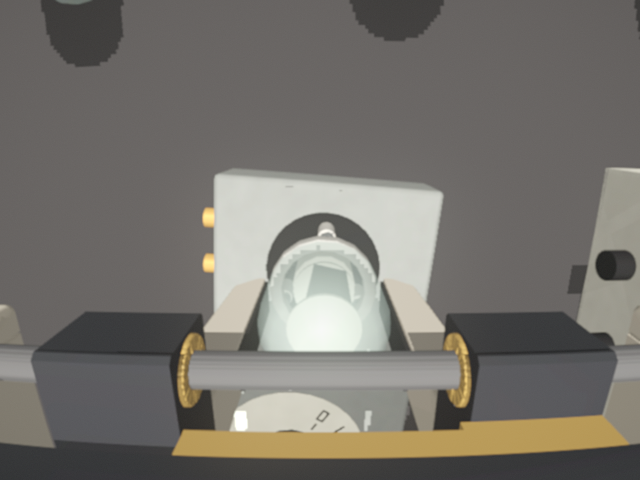

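View pics/e1.png

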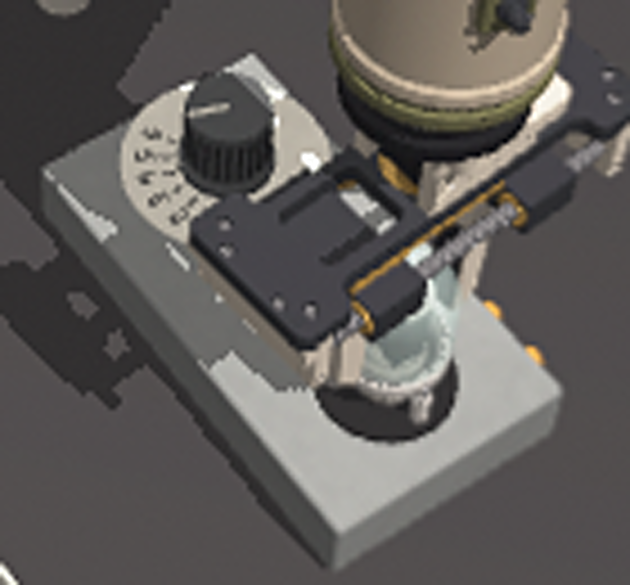

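>>> servo_tool(series=[[[1,4,-2,0,48],[1,4,-3,0,48],[1,4,-3,0,48],[1,4,-3,0,48],[1,4,-3,0,48],[1,4,-3,0,48]]])

```text
time_s: 14.37
position: [0.5851, 0.1837, 0.0879]
eef_rot: [-0.497, 0.498, -0.502, 0.503]
contact_force: [-3.5, -1.2, 18.1]
finger_gap: 0.0528
```

```bash
python3 - <<'E'
from h import *
plan((.584,.1846,.0885),0)
st=r.read_state();s=snapshot('scene');
g=lambda u,v:((u+.5)/4.5-.5+300,(v+.5)/4.5-.5+220)
for z in(.095,.080):
  P=np.array([(proj(s,(.585+.027*np.cos(t),.185+.027*np.sin(t),z))-[300,220])*4.5 for t in np.linspace(0,6.28,73)]);print(z,P.min(0),P.max(0))
v=atz(s,g(195,115),.09)-atz(s,g(228,107),.09);print((60-np.degrees(np.arctan2(v[1],v[0])+.078))/20)
plan((.584,.1846,.0885),0)
E
```

```text
t 14.37 pos [0.5851 0.1837 0.0879] tooly [ 0.009  0.002 -1.   ] jawyaw 0.0 q6 0.22 gap 0.0528 F [-3.5 -1.2 18.1]
-> shift [-0.9 -0.6 -1.1] roll 0.001
0.095 [332.2888705  268.78393513] [456.33615186 373.61771289]
0.08 [329.93002666 287.31919061] [452.55265043 391.56689182]
3.870690543947011
t 14.42 pos [0.5851 0.1837 0.0879] tooly [ 0.009  0.002 -1.   ] jawyaw 0.0 q6 0.22 gap 0.0528 F [-2.7 -0.5 19.5]
-> shift [-0.9 -0.6 -1.1] roll 0.001
```

```bash
python3 - <<'E'
from h import *
print(r.job_done());plan((.584,.1846,.0885),0)
E
```

```text
the job is handed in; nothing more can be done
None
the job is handed in; nothing more can be done
```

I turned the sleeve to 4, set the clear fat tube in the ring and pressed the ring to the bottom. I handed the job in at about 14.4 s with the tube still gripped and pressed down.

- **Sleeve:** It started at 2 and I turned it 40° clockwise. After release, the wrist camera read 3.98. A rougher reading from the scene camera at the end gave 3.87; I take it as resting on 4, since the clicks are a whole number apart.
- **Ring at the bottom:** The tool stopped at z = 0.088 m, which is where I expected the stop. It stayed there while the upward force went from 14 to 26 N. In the scene picture the ring had dropped by about 15 mm, its full travel. I did not push it before the sleeve was at 4.
- **Final hold:** The upward force was about 19 N, roughly 5 N more than the spring needs. Pressing had built up a sideways force of about 12–14 N, which I brought down to about 3 N. The tool is tilted by about 0.5°.
- **Other things on the bench:** I touched nothing else on purpose. I did not check each item again in a final picture.

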